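# Prop the splash cover and shut the drip valve

## Robot

A 6-joint arm with a two-finger parallel gripper is mounted at the origin on the work surface. World frame = base frame: x ahead of the robot, y to its left, z up, the work surface at z = 0. Lengths are in mm, angles in rad, forces in N, time in s.
With the tool pointing down it reaches from about 350 to 975 mm from the base axis. Payload 7.1 kg.
Tool frame: the origin (TCP) lies on the front face of the gripper's body, between the roots of the fingers; the fingertips stand 80 mm ahead of it and the grasp point (between the pads) lies 61 mm ahead of it; z points along the fingers, y is the line along which they close (so a half turn about z gives the same grasp; the last joint's range is limited). The gripper opens to 88 mm and grips with 3 to 60 N. Pads are 20 mm wide; open, the fingers measure 115 mm over their backs; the gripper's body (75 mm by 178 mm) begins 61 mm behind the grasp point.
Start: joints at [1.327, 0.423, 1.63, -0, 1.089, -0.019], TCP at [139.289, 609.265, 302.675] pointing down, gripper open.
Joint ranges: [-3, 3], [-0.9, 2.11], [0.09, 2.58], [-1.31, 4.45], [0.11, 2.69], [-2.54, 2.54]. Speed limits (rad/s): [2.39, 2.39, 3.01, 3.14, 3.14, 3.14].

## Interface

Orientations are given as a rotation vector (axis times angle).
In Python, from workcell import readout, vision, close_job gives the robot as it stands.
- The arm moves only by the tool servo_tool, never from a script. Its argument "plan" is a list that holds one entry, the list of rows, each a list of 7 numbers: the gripper command: -1 is fully open, 1 is shut, values between are in proportion, then the shift along the world's x, y, z in units of 40 mm (1.0 is 40 mm), then the turn, a rotation vector about the world's x, y, z in units of 5 degrees (1.0 is 5 degrees). A call has 1 to 5 rows; each row shifts and turns the commanded pose from where the row before left it; what a row does not reach is not made up. A row lasts 1/12 s, in which the tool goes at most 41.7 mm and 7.16 degrees, less where a joint would pass 70% of its speed; a pose out of reach is approached as far as the arm can. A call is refused whole if a number of a shift passes 1 or a number of a turn 1, either way. A call with a gripper value outside its range is refused whole. The fingers move at their own pace and stop on an object; the grip force is fixed at half the most. Time passes only in rows, so rows that do not move let the fingers close. It gives the time, the measured TCP pose, the force, the opening and the grip force at its end, in the units of the state.
- readout.get_obs(): the state, without advancing time (a new reading comes with each control period).
- vision.get_image(name): name is "side" or "top"; returns the picture (400x640x3 uint8, red, green, blue); there is no depth.
- vision.camera_params(name): a dict with "fx", "fy", "cx", "cy" (pixels), "D" ([k1, k2, p1, p2, k3] as OpenCV has them; the pictures are not rectified), "rvec" (rotation vector, rad) and "tvec" (3), from world to camera coordinates, as OpenCV has them. Camera axes: x right, y down, z forward; pixel columns grow to the right and rows downward; lengths in mm; the calibration is good to about 2 mm. A picture is of the moment at which its call begins. camera_params takes no time and is no camera call.
- close_job(): hands the job in; it is judged then, once.
The state is a dict: "t": time; "qpos": joint angles; "qvel": joint speeds; "joint_torque": joint torques, N m; "ee_pos": TCP position; "orientation": TCP orientation; "ft_force": force on the tool from outside, world axes, zero at the start; "moment": the same for the moment, N m; "width": finger opening in mm; "grasp_force": force on a finger pad.
Only numpy, scipy, OpenCV 4.12 (cv2) and the standard library are available. Lean on these libraries where they do the work, as an engineer would, in place of code of your own. Each camera call takes 0.05 s, during which the arm holds its last target. There are 200 camera calls.

## Task

Lift the hinged splash cover of the watering box gently until the steel stay at its side springs in behind the rail, and let the cover rest propped on that stay; do not bend it right back. Then turn the flow knob beneath it clockwise until you feel it come up against its closing stop, firmly but without forcing it. Leave the knob lying against the stop and the cover propped, and do not disturb the other things on the shelf.

Things in the scene. Friction and masses are not known exactly. Their poses are not given: they have to be found in the camera images.
- watering_box: Grey plastic box 140 x 150 mm fixed to the shelf; origin at the centre of its underside, front towards its own -x, z up. Its deck is 40 mm above the shelf; thin cheeks stand on the deck at left and right (y = +-72 mm) and a wall at the rear, up to 90 mm; the front is open above a 52 mm lip. Its cover, a flat grey plate 128 x 170 x 5 mm hinged at the rear, lies over the cheeks.
- cover_hinge (a point): Middle of the cover's hinge line, which runs along the box's y axis, 66 mm behind the box's centre and 94 mm above the shelf. Axes as the box's.
- cover_handle (a point): Centre of the roll handle on the cover near its front edge: a cylinder 16 mm in diameter, 26 mm long, along the box's y axis, 110 mm from the hinge line and 33 mm above the plate's underside (28 mm above its upper face). Pinched at its flat ends it pivots between the fingers as the cover swings. Pinch lightly: 20 N a finger is plenty, over 75 N breaks it. Its x, z axes tilt with the cover.
- cover (a joint): Cover opening in rad: 0 shut (level), 2.0 bent right back against its hinge end (over 1.92 strains it). The front edge rises and swings to the rear. It weighs about 0.1 kg; a weak spring (under 0.1 N m) shuts it from any angle unless propped. Opened to about 1.7 the stay springs in; let down again it comes to rest propped at about 1.5.
- stay (a joint): Steel stay rod, 8 mm thick, 70 mm long, pivoted on the outside of the box's left (+y) cheek; a weak spring raises it by itself and its tip rides along a rail under the cover's left edge. Angle in rad: 0 lying forward, rising to about 2.1 while still on the rail, 2.2 to 2.3 when its tip has sprung in behind the rail's end and can prop the cover.
- knob_grip (a point): On the axis of the black flow knob, half-way up its grip bar, 71 mm above the shelf, 8 mm in front of the box's centre (74 mm in front of the hinge line). The bar is 42 mm long, 14 mm thick and 32 mm high (55 to 87 mm above the shelf), on a disc 44 mm in diameter. Its x axis lies along the bar, the white mark is at the -x end.
- flow_knob (a joint): Knob angle in rad, growing clockwise seen from above; at 0 the bar lies along the box's x axis, mark to the front. Starts at 0 to 0.15. Rubbing (0.06 N m) holds it where it is left. The closing stop, a sprung seat hidden in the box, is met somewhere from 0.55 to 1.45; from there the torque grows by 3 N m per rad. About 0.15 N m in all is firmly closed; over 0.4 N m strains the seat.
- knob_base: Fixed black disc, 68 mm in diameter and 6 mm thick, on the deck under the knob; origin at the centre of its underside, on the knob's axis.
- flowerpot_mid (a point): On the axis of a loose clay flowerpot (100 mm across at the rim, 85 mm high), 50 mm above its underside. Bystander: leave alone.
- fly_jar_mid (a point): On the axis of a loose glass jar with steel cap (76 mm across, 120 mm high), 50 mm above its underside. Bystander: leave alone.
- soap_saver_mid (a point): On the axis of a loose steel grater-shaped soap saver (62 x 75 mm, 120 mm high with its wire handle), 50 mm above its underside. Bystander: leave alone.
Not all that is in view belongs to the job. Leave any blue or pink look-alike of the watering_box alone.

How it is judged (in metres and radians):
On the way, in this order (a step that is already met when the one before it is completed fails the run):
1. the cover rests propped on its stay, let go by the robot (value of joint cover between 1.38 and 1.62 rad and value of joint stay above 2.15 rad and contact force between each of the fingers, the arm and watering_box below 0.1 N), for 0.2 s.
2. the knob is turned firmly against its closing stop (at least 1.5 N between knob and seat) (contact force between knob_base and watering_box above 1.5 N), for 0.2 s.
At the end, for the whole second after the job is handed in: The cover stands propped on its stay (1.38 to 1.62 rad, stay angle above 2.15 rad) and the knob is at rest, left lying against its hidden stop (contact force above 0.4 N) (value of joint cover between 1.38 and 1.62 rad and value of joint stay above 2.15 rad and contact force between knob_base and watering_box above 0.4 N and velocity of joint flow_knob between -0.05 and 0.05 rad/s); the robot touches nothing.
It fails at once if the robot pushes or pulls on the box, cover or stay too hard (over 150 N in all between robot and box, both fingers' squeeze added up) (contact force between any of the fingers, the arm and watering_box above 150 N).
It fails at once if the cover is bent right back (over 1.92 rad) (value of joint cover above 1.92 rad).
It fails at once if the knob is forced against its stop (more than 16 N on the seat, about 0.34 N m) (contact force between knob_base and watering_box above 16 N).
It fails at once if a bystander is moved by more than 15 mm (distance of any of flowerpot_mid, fly_jar_mid, soap_saver_mid from where it was at the start of the episode above 0.015 m).
It also fails if it takes over 72 s, if anything falls off the work surface, if the arm or the gripper's body presses on something with over 40 N, if the wrist force passes 120 N, or if a joint passes its speed limit or range.

## Working session

There is one attempt and no reset: what is moved stays moved. The work goes in short steps, Python scripts to look and compute and a tool call to move; the robot and the scene stay as the last step left them, time stands still between calls to the robot, and variables do not carry over. Pictures are saved under pics/ and viewed, at most 10 in all, crops included, and the job is handed in when it is done.

Besides the shell and the picture viewer there is one more tool, called after ">>>" by a JSON object that holds its "name" and its "arguments". servo_tool: Moves the arm, as the interface text tells. Its arguments: {"type":"object","properties":{"plan":{"type":"array"}},"required":["plan"]}

```bash
mkdir -p pics; python3 - <<'E'
from workcell import readout, vision
import cv2
for n in("side","top"):
    cv2.imwrite(f"pics/{n}0.png",vision.get_image(n)[:,:,::-1]); print(n,vision.camera_params(n))
print(readout.get_obs())
E
```

```text
side {'fx': 472.8558121544697, 'fy': 472.8558121544697, 'cx': 313.26044062029274, 'cy': 190.85104530645143, 'D': array([0.00123261, 0.        , 0.        , 0.        , 0.        ]), 'rvec': array([ 2.1761501 , -0.75932178,  0.37447047]), 'tvec': array([-421.46745841,  310.86538833,  892.55215568])}
top {'fx': 436.8787155999854, 'fy': 436.8787155999854, 'cx': 318.03253554431996, 'cy': 202.19864756536887, 'D': array([-0.10254996,  0.        ,  0.        ,  0.        ,  0.        ]), 'rvec': array([ 2.16865715, -2.2046736 ,  0.07475713]), 'tvec': array([  -4.95985738,  563.38190687, 1148.41059754])}
{'t': 0.1, 'qpos': array([ 1.32699431e+00,  4.23758876e-01,  1.63059917e+00,  4.71731049e-06,
        1.08854691e+00, -1.89969988e-02]), 'qvel': array([-0.0009113 , -0.00234382, -0.00113769, -0.00065768, -0.00103304,
       -0.00027551]), 'joint_torque': array([ 6.58265139e-05, -5.45614743e+01, -2.74326646e+01,  6.44766586e-02,
        1.88579009e-02, -1.78221154e-05]), 'ee_pos': array([139.20407926, 608.91496675, 301.98846317]), 'orientation': array([-3.52363384e-01, -3.12159157e+00,  2.04261558e-03]), 'ft_force': array([-0.05235652,  0.42828064,  0.07175179]), 'moment': array([-0.02462639, -0.04435106,  0.01471316]), 'grasp_force': 0.0, 'width': 87.45081962128171}
```

View pics/side0.png

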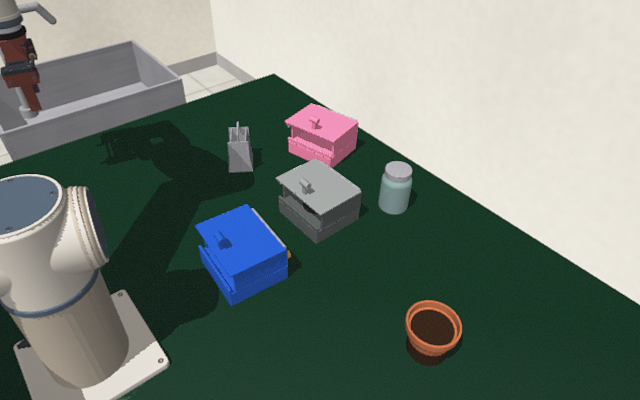

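View pics/top0.png

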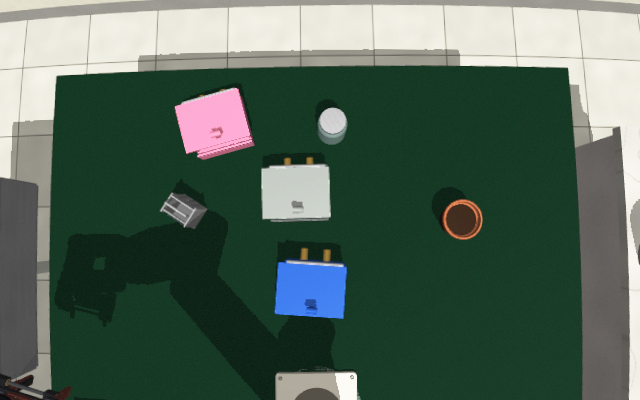

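Candidates: grey box (top 296,192; side 318,195), blue look-alike (top 311,290), pink look-alike (top 214,123). By the description I choose the grey one. Next: a close crop and a measurement.

```bash
cat > h.py <<'E'
import numpy as np, cv2
from workcell import readout, vision
def cam(n):
    p=vision.camera_params(n); K=np.array([[p['fx'],0,p['cx']],[0,p['fy'],p['cy']],[0,0,1]])
    return K,np.array(p['D']),np.array(p['rvec']),np.array(p['tvec'])
def back(n,uv,z):
    K,D,r,t=cam(n); R=cv2.Rodrigues(r)[0]
    u=cv2.undistortPoints(np.float64(uv).reshape(-1,1,2),K,D).reshape(-1,2)
    d=np.c_[u,np.ones(len(u))]@R; c=-R.T@t
    return c+d*((z-c[2])/d[:,2])[:,None]
def proj(n,P):
    K,D,r,t=cam(n); return cv2.projectPoints(np.float64(P).reshape(-1,3),r,t,K,D)[0].reshape(-1,2)
def tri(uvs):
    (a,b)=[back(n,[uv],0)[0] for n,uv in uvs.items()]; A,B=[-cv2.Rodrigues(cam(n)[2])[0].T@cam(n)[3] for n in uvs]
    s=np.linalg.lstsq(np.c_[a-A,-(b-B)],B-A,rcond=None)[0]; p,q=A+s[0]*(a-A),B+s[1]*(b-B); return (p+q)/2,np.linalg.norm(p-q)
E
python3 - <<'E'
from h import *
t=cv2.imread('pics/top0.png'); s=cv2.imread('pics/side0.png')
a=cv2.resize(t[140:240,240:350],None,fx=3.6,fy=3.6,interpolation=cv2.INTER_CUBIC)
b=cv2.resize(s[150:250,265:375],None,fx=3.6,fy=3.6,interpolation=cv2.INTER_CUBIC)
cv2.imwrite('pics/crop0.png',np.hstack([a,b]))
m=np.zeros(t.shape[:2],np.uint8); r=t[140:240,240:350].astype(int)
m[140:240,240:350]=((r.min(2)>150)&(np.ptp(r,axis=2)<25))*255
c=max(cv2.findContours(m,0,1)[0],key=cv2.contourArea)
P=back('top',c[:,0,:],96.5)[:,:2]
q=cv2.minAreaRect(P.astype(np.float32)); print(q, cv2.boxPoints(q))
print(m.sum()/255)
E
```

```text
((586.3096313476562, 41.57050323486328), (133.1087646484375, 168.9617462158203), 0.6562095880508423) [[518.7921  125.28361]
 [520.7272  -43.66706]
 [653.82715 -42.1426 ]
 [651.8921  126.80807]]
3481.0
```

View pics/crop0.png

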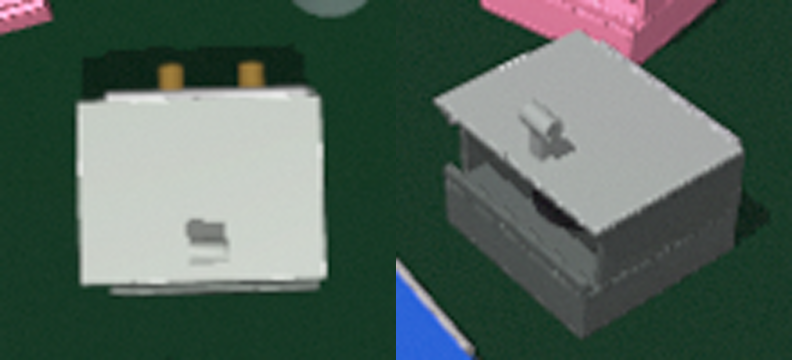

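Left half (top camera): the light grey cover with corners near crop (79,102), (82,286), (320,97), (327,278) and handle at (206,228). Right half (side camera): the same grey box with open front, black knob inside, handle at (541,119). The choice is confirmed; now fitting the pose.

```bash
cat > fit.py <<'E'
from h import *
from scipy.optimize import least_squares
T=np.array([[79,102],[82,286],[320,97],[327,279],[206,228]])
S=np.array([[187,30],[39,100],[347,142],[207,236],[145,119]])
T=(T+.5)/3.6-.5+[240,140]; S=(S+.5)/3.6-.5+[265,150]
L=np.array([[66,85,0],[-62,85,0],[66,-85,0],[-62,-85,0],[-44,0,28]],float)
def pts(v): 
    c,s=np.cos(v[2]),np.sin(v[2]); return L@np.array([[c,-s,0],[s,c,0],[0,0,1]]).T+[v[0],v[1],v[3]]
f=lambda v:np.r_[(proj('top',pts(v))-T).ravel(),(proj('side',pts(v))-S).ravel()]
r=least_squares(f,[586,41,0,97],loss='soft_l1'); print(r.x.round(3)); print(f(r.x).reshape(2,5,2).round(1))
print('handle',pts(r.x)[4])
for n in('top','side'): pass
print('handle tri',tri({'top':T[4],'side':S[4]}))
E
python3 fit.py; python3 -c "
from h import *
o=readout.get_obs();print(cv2.Rodrigues(o['orientation'])[0].round(3))
print('bystanders jar',back('top',[[333,118]],120),'soap',back('top',[[182,208]],100),'pot',back('top',[[463,219]],85))
print('side tri jar', tri({'top':(333,118),'side':(397,169)}))"
```

```text
[5.84125e+02 3.97970e+01 2.50000e-02 9.71520e+01]
[[[-0.1 -0.6]
  [ 0.7 -0.8]
  [ 0.6 -2. ]
  [ 0.8 -1.7]
  [-0.5  6.1]]

 [[-1.5 -0.2]
  [-0.2  0. ]
  [ 0.6  1.9]
  [-1.2 -0.8]
  [-1.8  0.1]]]
handle [540.13861283  38.71749369 125.15172861]
handle tri (array([552.0213545 ,  40.17007674, 118.67806229]), np.float64(8.446688712231236))
[[-0.975  0.223 -0.   ]
 [ 0.223  0.975 -0.001]
 [ 0.    -0.001 -1.   ]]
bystanders jar [[765.33308564 -54.79409916 120.        ]] soap [[548.7355892  327.58428694 100.        ]] pot [[ 509.80241218 -382.31194444   85.        ]]
side tri jar (array([764.06473585, -53.00940293, 116.42612457]), np.float64(5.7258106911760125))
```

>>> {"name": "servo_tool", "arguments": {"plan": [[[-1,0.6,-0.8,0,0,0,0.6],[-1,0.6,-0.8,0,0,0,0.6],[-1,0.6,-0.8,0,0,0,0.6],[-1,0.6,-0.8,0,0,0,0.6],[-1,0.6,-0.8,0,0,0,0.46]]]}}

```text
t: 0.52
ee_pos: [259.8, 447.5, 302.4]
orientation: [0.044, -3.141, 0.001]
ft_force: [0.5, 0.3, -0.1]
width: 87.8
grasp_force: 0.0
```

>>> {"name": "servo_tool", "arguments": {"plan": [[[-1,0.6,-0.8,0,0,0,0],[-1,0.6,-0.8,0,0,0,0],[-1,0.6,-0.8,0,0,0,0],[-1,0.6,-0.8,0,0,0,0],[-1,0.6,-0.8,0,0,0,0]]]}}

```text
t: 0.93
ee_pos: [379.9, 287.5, 302.6]
orientation: [0.039, -3.141, 0.0]
ft_force: [0.1, 0.9, 0.1]
width: 87.6
grasp_force: 0.0
```

```bash
sed -i 's/\[206,228\]/[208,250]/; s/\[320,97\]/[320,98]/' fit.py; python3 fit.py
```

```text
[5.83244e+02 3.93240e+01 2.30000e-02 9.78840e+01]
[[[ 0.1 -0.4]
  [ 0.9 -0.5]
  [ 0.8 -2. ]
  [ 1.  -1.3]
  [-0.9  0.3]]

 [[-1.6 -0.2]
  [-0.4 -0. ]
  [ 0.5  2. ]
  [-1.4 -0.7]
  [-2.   0.1]]]
handle [539.25559858  38.29596777 125.88357831]
handle tri (array([540.99785096,  35.23301405, 127.3024415 ]), np.float64(2.6668073196548905))
```

>>> {"name": "servo_tool", "arguments": {"plan": [[[-1,0.5,-0.78,0,0,0,0],[-1,0.5,-0.78,0,0,0,0],[-1,0.5,-0.78,0,0,0,0],[-1,0.5,-0.78,0,0,0,0],[-1,0.5,-0.78,0,0,0,0]]]}}

```text
t: 1.35
ee_pos: [479.8, 131.5, 302.6]
orientation: [0.039, -3.141, 0.0]
ft_force: [1.5, -0.1, 0.2]
width: 87.9
grasp_force: 0.0
```

>>> {"name": "servo_tool", "arguments": {"plan": [[[-1,0.5,-0.78,-0.5,0,0,0],[-1,0.5,-0.78,-0.5,0,0,0],[-1,0.5,-0.78,-0.5,0,0,0],[-1,0,0,0,0,0,0],[-1,0,0,0,0,0,0]]]}}

```text
t: 1.77
ee_pos: [538.5, 39.1, 241.7]
orientation: [0.034, -3.138, 0.0]
ft_force: [-0.3, 1.1, 0.4]
width: 87.9
grasp_force: 0.0
```

```bash
python3 - <<'E'
from h import *
print(readout.get_obs()['ee_pos'],readout.get_obs()['orientation'])
s=vision.get_image('side')[:,:,::-1]; cv2.imwrite('pics/c1.png',cv2.resize(s[90:250,230:390],None,fx=3.6,fy=3.6,interpolation=cv2.INTER_CUBIC))
E
```

```text
[538.49931767  39.05374959 241.70741765] [ 3.35191627e-02 -3.13821872e+00  6.83758778e-05]
```

View pics/c1.png

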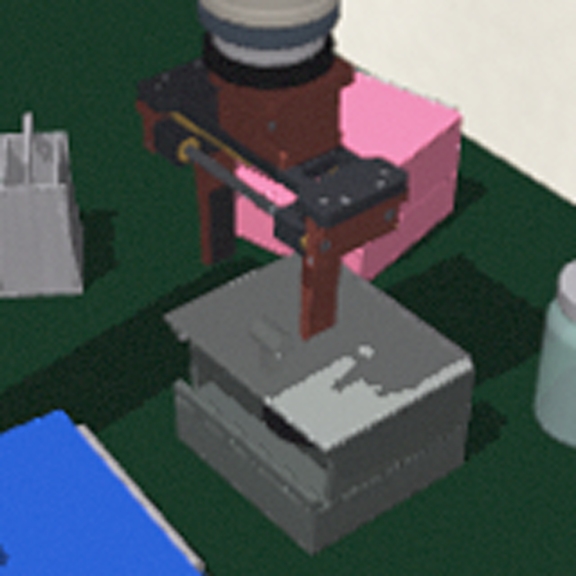

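The gripper stands open over the grey box with its long side along y; the handle at crop (268,340) lies between the fingers. Descending.

>>> {"name": "servo_tool", "arguments": {"plan": [[[-1,0,0,-0.5,0,0,0],[-1,0,0,-0.5,0,0,0],[-1,0,0,-0.37,0,0,0],[-1,0.03,0,0,0,0,0],[-1,0,0,0,0,0,0]]]}}

```text
t: 2.23
ee_pos: [539.5, 41.8, 188.9]
orientation: [0.041, -3.141, -0.0]
ft_force: [-0.1, -0.2, -1.2]
width: 88.0
grasp_force: 0.0
```

>>> {"name": "servo_tool", "arguments": {"plan": [[[0,0,0,0,0,0,0],[0.3,0,0,0,0,0,0],[0.3,0,0,0,0,0,0],[0.3,0,0,0,0,0,0],[0.3,0,0,0,0,0,0]]]}}

```text
t: 2.65
ee_pos: [540.0, 40.7, 189.1]
orientation: [-0.039, 3.14, 0.0]
ft_force: [-0.7, -0.2, 0.2]
width: 58.2
grasp_force: 0.0
```

>>> {"name": "servo_tool", "arguments": {"plan": [[[0.3,0,-0.06,-0.05,0,0,0],[0.3,0,0,0,0,0,0],[0.3,0,0,0,0,0,0],[0.3,0,0,0,0,0,0],[0.3,0,0,0,0,0,0]]]}}

```text
t: 3.07
ee_pos: [539.8, 38.2, 186.5]
orientation: [0.039, -3.141, 0.0]
ft_force: [-0.1, -0.4, -0.2]
width: 30.8
grasp_force: 0.0
```

>>> {"name": "servo_tool", "arguments": {"plan": [[[0.45,0,0,0,0,0,0],[0.45,0,0,0,0,0,0],[0.45,0,0,0,0,0,0],[0.45,0,0,0,0,0,0],[0.45,0,0,0,0,0,0]]]}}

```text
t: 3.48
ee_pos: [539.8, 37.0, 186.5]
orientation: [0.04, -3.141, 0.003]
ft_force: [0.5, -8.0, -0.6]
width: 25.9
grasp_force: 30.0
```

```bash
python3 - <<'E'
import numpy as np
a=np.arange(0,1.86,.085); X=-110*np.cos(a)+32.7*np.sin(a); Z=110*np.sin(a)+32.7*np.cos(a)
for i in range(1,len(a)): print(round(a[i],3), [round((X[i]-X[i-1])/40,3),round(.023*(X[i]-X[i-1])/40,3),round((Z[i]-Z[i-1])/40,3)], (X[i]-X[0]).round(1),(Z[i]-Z[0]).round(1))
E
```

```text
0.085 [np.float64(0.079), np.float64(0.002), np.float64(0.231)] 3.2 9.2
0.17 [np.float64(0.099), np.float64(0.002), np.float64(0.223)] 7.1 18.1
0.255 [np.float64(0.117), np.float64(0.003), np.float64(0.214)] 11.8 26.7
0.34 [np.float64(0.135), np.float64(0.003), np.float64(0.203)] 17.2 34.8
0.425 [np.float64(0.152), np.float64(0.003), np.float64(0.191)] 23.3 42.4
0.51 [np.float64(0.167), np.float64(0.004), np.float64(0.177)] 30.0 49.5
0.595 [np.float64(0.182), np.float64(0.004), np.float64(0.162)] 37.2 56.0
0.68 [np.float64(0.195), np.float64(0.004), np.float64(0.146)] 45.0 61.9
0.765 [np.float64(0.207), np.float64(0.005), np.float64(0.129)] 53.3 67.1
0.85 [np.float64(0.217), np.float64(0.005), np.float64(0.111)] 62.0 71.5
0.935 [np.float64(0.226), np.float64(0.005), np.float64(0.093)] 71.0 75.2
1.02 [np.float64(0.233), np.float64(0.005), np.float64(0.073)] 80.3 78.1
1.105 [np.float64(0.238), np.float64(0.005), np.float64(0.053)] 89.8 80.3
1.19 [np.float64(0.242), np.float64(0.006), np.float64(0.033)] 99.5 81.6
1.275 [np.float64(0.243), np.float64(0.006), np.float64(0.012)] 109.2 82.1
1.36 [np.float64(0.244), np.float64(0.006), np.float64(-0.009)] 119.0 81.7
1.445 [np.float64(0.242), np.float64(0.006), np.float64(-0.029)] 128.6 80.5
1.53 [np.float64(0.239), np.float64(0.005), np.float64(-0.05)] 138.2 78.5
1.615 [np.float64(0.234), np.float64(0.005), np.float64(-0.07)] 147.5 75.7
1.7 [np.float64(0.227), np.float64(0.005), np.float64(-0.089)] 156.6 72.2
1.785 [np.float64(0.218), np.float64(0.005), np.float64(-0.108)] 165.3 67.8
```

>>> {"name": "servo_tool", "arguments": {"plan": [[[0.45,0.08,-0.02,0.23,0,0,0],[0.45,0.1,0,0.223,0,0,0],[0.45,0.117,0.003,0.214,0,0,0],[0.45,0.135,0.003,0.203,0,0,0],[0.45,0,0,0,0,0,0]]]}}

```text
t: 3.9
ee_pos: [558.2, 37.1, 223.2]
orientation: [-0.039, 3.14, -0.002]
ft_force: [-0.9, -7.0, -2.4]
width: 25.6
grasp_force: 30.0
```

>>> {"name": "servo_tool", "arguments": {"plan": [[[0.45,0.152,0,0.191,0,0,0],[0.45,0.167,0,0.177,0,0,0],[0.45,0.182,0,0.162,0,0,0],[0.45,0.195,0,0.146,0,0,0],[0.45,0.207,0.005,0.129,0,0,0]]]}}

```text
t: 4.32
ee_pos: [593.5, 37.6, 254.2]
orientation: [0.039, -3.14, 0.001]
ft_force: [-1.4, -4.9, -4.1]
width: 25.8
grasp_force: 30.0
```

>>> {"name": "servo_tool", "arguments": {"plan": [[[0.45,0.217,0.005,0.111,0,0,0],[0.45,0.226,0.005,0.093,0,0,0],[0.45,0.233,0.005,0.073,0,0,0],[0.45,0.238,0.005,0.053,0,0,0],[0.45,0,0,0,0,0,0]]]}}

```text
t: 4.73
ee_pos: [631.5, 38.2, 267.8]
orientation: [-0.039, 3.14, -0.002]
ft_force: [-3.5, -7.3, 2.8]
width: 25.7
grasp_force: 30.0
```

>>> {"name": "servo_tool", "arguments": {"plan": [[[0.45,0.242,0.006,0.033,0,0,0],[0.45,0.243,0.006,0.012,0,0,0],[0.45,0.244,0.006,-0.009,0,0,0],[0.45,0.242,0.006,-0.029,0,0,0],[0.45,0.239,0.005,-0.05,0,0,0]]]}}

```text
t: 5.15
ee_pos: [679.4, 38.9, 266.5]
orientation: [-0.039, 3.14, -0.003]
ft_force: [-0.9, -8.1, 3.3]
width: 25.4
grasp_force: 30.0
```

>>> {"name": "servo_tool", "arguments": {"plan": [[[0.45,0.2,0.005,-0.06,0,0,0],[0.45,0.15,0.004,-0.055,0,0,0],[0.45,0.11,0.003,-0.044,0,0,0],[0.45,0,0,0,0,0,0],[0.45,0,0,0,0,0,0]]]}}

```text
t: 5.57
ee_pos: [698.3, 39.2, 260.5]
orientation: [-0.039, 3.138, -0.003]
ft_force: [-0.5, -8.1, 5.1]
width: 25.6
grasp_force: 30.0
```

```bash
python3 - <<'E'
from h import *
o=readout.get_obs();print(o['ee_pos'],o['ft_force'],o['moment'])
s=vision.get_image('side')[:,:,::-1]; cv2.imwrite('pics/c2.png',cv2.resize(s[90:250,230:390],None,fx=3.6,fy=3.6,interpolation=cv2.INTER_CUBIC))
E
```

```text
[698.27078626  39.22799023 260.46163621] [-0.48046981 -8.13854148  5.08651836] [-1.26199332  0.19701874  0.019188  ]
```

View pics/c2.png

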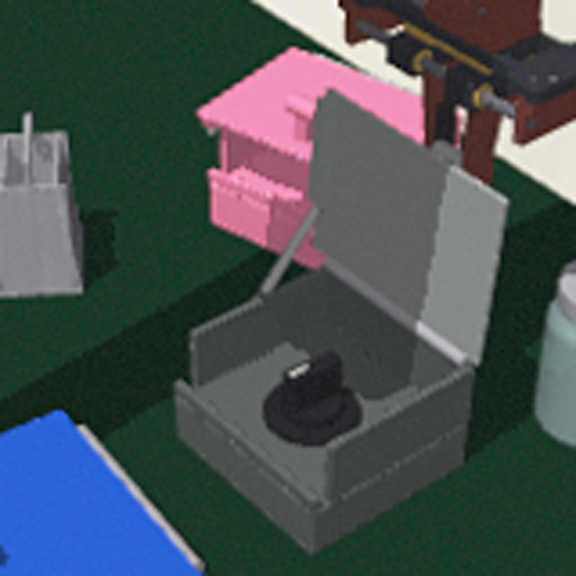

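The cover stands up at about 1.7 rad; the stay runs from crop (265,290) to (318,210), the knob's white mark is at (298,372). Measuring the stay's and cover's angles on the box's side planes.

```bash
cat > ang.py <<'E'
from h import *
import sys
def plane(uv,yb):
    K,D,r,t=cam('side'); R=cv2.Rodrigues(r)[0]; C=-R.T@t
    uv=(np.array(uv,float)+.5)/3.6-.5+[230,90]
    u=cv2.undistortPoints(uv.reshape(-1,1,2),K,D).reshape(-1,2); d=np.c_[u,np.ones(len(u))]@R
    n=np.array([-np.sin(.023),np.cos(.023),0]); o=np.array([583.5,38,0])
    s=((o-C)@n+yb)/(d@n); P=C+d*s[:,None]; return np.c_[(P-o)@[np.cos(.023),np.sin(.023),0],P[:,2]]
E
python3 - <<'E'
from ang import *
for y in(77,80,83):
    p=plane([[265,290],[318,210]],y); d=p[1]-p[0]; print(y,p.round(0),np.hypot(*d).round(1),np.arctan2(d[1],-d[0]).round(3))
for uv,y in(([[330,92]],85),([[508,198]],-85)):
    q=plane(uv,y)[0]-[66,94]; print('cover',q,np.arctan2(q[1],-q[0]))
E
```

```text
77 [[ 19.  86.]
 [ 67. 134.]] 67.3 2.357
80 [[ 21.  83.]
 [ 69. 131.]] 67.6 2.357
83 [[ 24.  80.]
 [ 72. 128.]] 67.8 2.357
cover [ 15.40116666 125.51207564] 1.692892622466686
cover [ 11.77476526 132.84255517] 1.65920228660232
```

>>> {"name": "servo_tool", "arguments": {"plan": [[[0.45,0.09,0.002,-0.045,0,0,0],[0.45,0,0,0,0,0,0],[0.45,0,0,0,0,0,0],[0.45,-0.15,-0.003,0.065,0,0,0],[0.45,-0.15,-0.003,0.06,0,0,0]]]}}

```text
t: 6.03
ee_pos: [689.9, 39.1, 263.4]
orientation: [-0.039, 3.137, -0.003]
ft_force: [1.1, -7.8, -1.8]
width: 25.5
grasp_force: 30.0
```

>>> {"name": "servo_tool", "arguments": {"plan": [[[0.45,-0.15,-0.003,0.055,0,0,0],[0.45,-0.13,-0.003,0.045,0,0,0],[0.45,0,0,0,0,0,0],[0.45,0,0,0,0,0,0],[0.45,0,0,0,0,0,0]]]}}

```text
t: 6.45
ee_pos: [678.0, 38.9, 266.6]
orientation: [-0.039, 3.139, -0.003]
ft_force: [0.5, -7.6, -2.7]
width: 25.3
grasp_force: 30.0
```

>>> {"name": "servo_tool", "arguments": {"plan": [[[0.45,-0.04,0,0.008,0,0,0],[0.45,0,0,0,0,0,0],[0.45,-0.04,0,0.008,0,0,0],[0.45,0,0,0,0,0,0],[0.45,0,0,0,0,0,0]]]}}

```text
t: 6.87
ee_pos: [675.6, 38.8, 267.1]
orientation: [-0.039, 3.137, -0.003]
ft_force: [4.8, -8.3, -5.5]
width: 25.7
grasp_force: 30.0
```

>>> {"name": "servo_tool", "arguments": {"plan": [[[0.35,0,0,0,0,0,0],[0.3,0,0,0,0,0,0],[0.2,0,0,0,0,0,0],[0.1,0,0,0,0,0,0],[0.1,0,0,0,0,0,0]]]}}

```text
t: 7.28
ee_pos: [673.9, 40.5, 266.7]
orientation: [-0.04, 3.141, 0.001]
ft_force: [0.6, -0.1, 0.8]
width: 38.7
grasp_force: 0.0
```

```bash
python3 - <<'E'
from h import *
o=readout.get_obs();print(o['ee_pos'],o['ft_force'],o['width'])
s=vision.get_image('side')[:,:,::-1]; cv2.imwrite('pics/c3.png',cv2.resize(s[90:250,230:390],None,fx=3.6,fy=3.6,interpolation=cv2.INTER_CUBIC))
E
```

```text
[673.89859613  40.49885375 266.73739504] [ 0.56134161 -0.12585654  0.78750166] 38.719945351894204
```

View pics/c3.png

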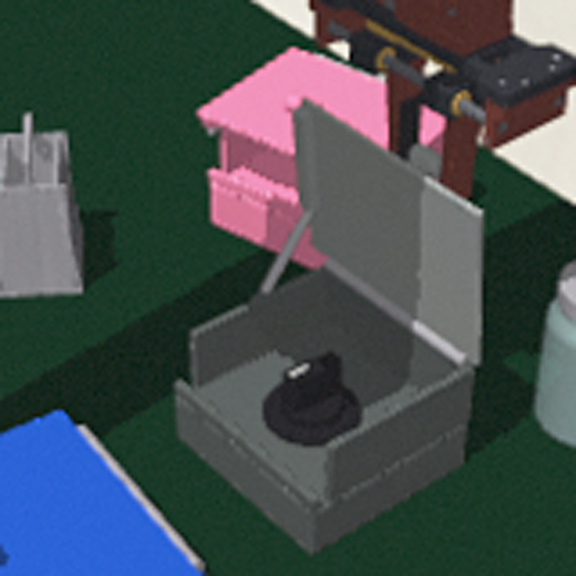

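The cover now rests leaning on the stay (crop (265,290)–(305,215)) and the open fingers flank the handle. Retreating upward, then to the front with fingers shut.

>>> {"name": "servo_tool", "arguments": {"plan": [[[0.1,0,0,0.3,0,0,0],[0.1,0,0,0.6,0,0,0],[0.1,0,0,0.8,0,0,0],[0.1,0,0,0.8,0,0,0],[0.1,0,0,0,0,0,0]]]}}

```text
t: 7.75
ee_pos: [676.3, 40.2, 375.0]
orientation: [-0.039, 3.13, 0.001]
ft_force: [1.3, 0.5, 1.0]
width: 39.1
grasp_force: 0.0
```

>>> {"name": "servo_tool", "arguments": {"plan": [[[1,-0.7,-0.15,0,0,0,0],[1,-0.7,-0.15,0,0,0,0],[1,-0.7,-0.15,0,0,0,0],[1,-0.7,-0.2,0,0,0,0],[1,0,0,0,0,0,0]]]}}

```text
t: 8.17
ee_pos: [557.4, 13.2, 366.8]
orientation: [0.038, -3.138, 0.0]
ft_force: [0.6, 0.1, -0.1]
width: 9.5
grasp_force: 0.0
```

```bash
python3 - <<'E'
from h import *
o=readout.get_obs();print(o['ee_pos'],o['ft_force'],o['width'])
s=vision.get_image('side')[:,:,::-1]; t=vision.get_image('top')[:,:,::-1]
cv2.imwrite('pics/c4.png',np.hstack([cv2.resize(s[140:240,265:375],None,fx=3.6,fy=3.6,interpolation=cv2.INTER_CUBIC),cv2.resize(t[140:240,240:350],None,fx=3.6,fy=3.6,interpolation=cv2.INTER_CUBIC)]))
print(proj('side',[[575.8,37.7,87]])-[265,140], proj('top',[[575.8,37.7,87]])-[240,140], 'x3.6')
E
```

```text
[557.44694092  13.24186203 366.76836397] [ 0.57185419  0.12337919 -0.05923954] 9.492082468081591
[[49.9771008  49.48999323]] [[57.33427987 55.72675068]] x3.6
```

View pics/c4.png

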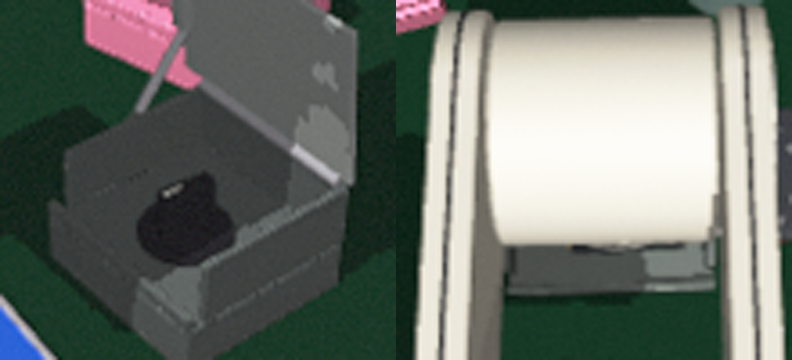

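Left: the propped cover and the black knob, white mark at crop (172,188), bar centre about (190,181), matching the predicted position within calibration error; the right (top) view is blocked by the arm. Descending in front of the knob's right side.

>>> {"name": "servo_tool", "arguments": {"plan": [[[1,0.12,0,-0.8,0,0,0],[1,0,0,-0.9,0,0,0],[1,0,0,-0.9,0,0,0],[1,0,0,-0.9,0,0,0],[1,0,0,0,0,0,0]]]}}

```text
t: 8.68
ee_pos: [564.4, 14.2, 220.3]
orientation: [0.039, -3.131, -0.0]
ft_force: [-0.4, 0.6, -0.2]
width: 0.7
grasp_force: 0.0
```

>>> {"name": "servo_tool", "arguments": {"plan": [[[1,0,0,-0.7,0,0,0],[1,0,0,-0.7,0,0,0],[1,0,0,-0.6,0,0,0],[1,0,0,0,0,0,0],[1,0,0,0,0,0,0]]]}}

```text
t: 9.1
ee_pos: [567.6, 14.1, 147.0]
orientation: [0.039, -3.141, -0.0]
ft_force: [0.0, -0.2, 0.0]
width: 0.3
grasp_force: 0.0
```

>>> {"name": "servo_tool", "arguments": {"plan": [[[1,-0.15,0,-0.1,0,0,0],[1,0,0,0,0,0,0],[1,0,0.05,0,0,0,0],[1,0,0.05,0,0,0,0],[1,0,0,0,0,0,0]]]}}

```text
t: 9.52
ee_pos: [561.1, 18.3, 143.5]
orientation: [-0.039, 3.14, 0.0]
ft_force: [0.0, 0.2, -0.4]
width: 0.3
grasp_force: 0.0
```

>>> {"name": "servo_tool", "arguments": {"plan": [[[1,0,0.05,0,0,0,0],[1,0,0.05,0,0,0,0],[1,0,0.05,0,0,0,0],[1,0,0,0,0,0,0],[1,0,0,0,0,0,0]]]}}

```text
t: 9.93
ee_pos: [560.3, 22.4, 142.9]
orientation: [0.04, -3.14, 0.004]
ft_force: [-2.3, -11.4, 6.1]
width: 0.3
grasp_force: 6.1
```

>>> {"name": "servo_tool", "arguments": {"plan": [[[1,0,-0.2,0,0,0,0],[1,-0.25,0,0.05,0,0,0],[1,0,0,0,0,0,0],[1,0,0.05,0,0,0,0],[1,0,0,0,0,0,0]]]}}

```text
t: 10.35
ee_pos: [550.5, 18.4, 144.5]
orientation: [-0.039, 3.141, 0.0]
ft_force: [0.1, -0.8, -0.3]
width: 0.2
grasp_force: 0.0
```

>>> {"name": "servo_tool", "arguments": {"plan": [[[1,0,0.05,0,0,0,0],[1,0,0.05,0,0,0,0],[1,0,0.05,0,0,0,0],[1,0,0,0,0,0,0],[1,0,0,0,0,0,0]]]}}

```text
t: 10.77
ee_pos: [550.6, 24.1, 144.4]
orientation: [0.039, -3.141, -0.0]
ft_force: [-0.5, -0.1, 0.3]
width: 0.5
grasp_force: 0.2
```

```bash
python3 - <<'E'
from h import *
o=readout.get_obs();print(o['ee_pos'],o['ft_force'],o['moment'])
s=vision.get_image('side')[:,:,::-1]
cv2.imwrite('pics/c5.png',cv2.resize(s[130:240,270:370],None,fx=5,fy=5,interpolation=cv2.INTER_CUBIC))
E
```

```text
[550.63061201  24.14115715 144.40964725] [-0.45871736 -0.14868061  0.3142879 ] [-0.00507393  0.02841966 -0.05372944]
```

View pics/c5.png

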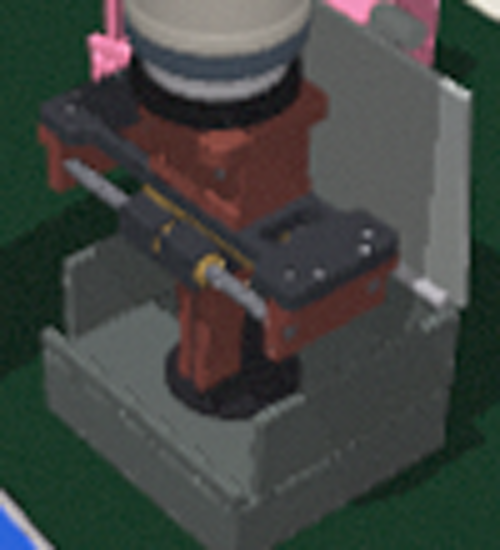

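The shut fingers stand in front of the knob base at crop (210,370), the cover still propped, no contact yet. Pushing on.

>>> {"name": "servo_tool", "arguments": {"plan": [[[1,0,0.05,0,0,0,0],[1,0,0.05,0,0,0,0],[1,0,0,0,0,0,0],[1,0,0,0,0,0,0]]]}}

```text
t: 11.15
ee_pos: [550.3, 27.8, 144.4]
orientation: [0.039, -3.141, 0.0]
ft_force: [-2.0, -2.3, 1.1]
width: 0.5
grasp_force: 1.5
```

>>> {"name": "servo_tool", "arguments": {"plan": [[[1,0,0.05,0,0,0,0],[1,0,0,0,0,0,0],[1,0,0,0,0,0,0]]]}}

```text
t: 11.4
ee_pos: [550.4, 29.9, 144.4]
orientation: [0.039, -3.141, 0.0]
ft_force: [-1.7, -3.7, 0.1]
width: 0.5
grasp_force: 1.6
```

>>> {"name": "servo_tool", "arguments": {"plan": [[[1,0.01,0.05,0,0,0,0],[1,0,0,0,0,0,0],[1,0,0,0,0,0,0]]]}}

```text
t: 11.65
ee_pos: [550.9, 32.0, 144.4]
orientation: [0.039, -3.141, -0.0]
ft_force: [-2.0, -2.3, 0.6]
width: 0.7
grasp_force: 1.5
```

>>> {"name": "servo_tool", "arguments": {"plan": [[[1,0.02,0.04,0,0,0,0],[1,0,0,0,0,0,0],[1,0,0,0,0,0,0]]]}}

```text
t: 11.9
ee_pos: [551.6, 33.6, 144.4]
orientation: [0.039, -3.141, -0.0]
ft_force: [-2.9, -2.0, 1.6]
width: 0.4
grasp_force: 1.7
```

>>> {"name": "servo_tool", "arguments": {"plan": [[[1,0.02,0.022,0,0,0,0],[1,0,0,0,0,0,0],[1,0,0,0,0,0,0]]]}}

```text
t: 12.15
ee_pos: [552.1, 34.5, 144.3]
orientation: [0.039, -3.14, -0.0]
ft_force: [-3.5, -2.0, 2.5]
width: 0.5
grasp_force: 2.3
```

>>> {"name": "servo_tool", "arguments": {"plan": [[[1,0.025,0.018,0,0,0,0],[1,0,0,0,0,0,0],[1,0,0,0,0,0,0]]]}}

```text
t: 12.4
ee_pos: [552.8, 35.3, 144.3]
orientation: [0.039, -3.139, -0.0]
ft_force: [-6.1, -1.0, 2.6]
width: 0.6
grasp_force: 2.7
```

>>> {"name": "servo_tool", "arguments": {"plan": [[[1,0.015,0.01,0,0,0,0],[1,0,0,0,0,0,0],[1,0,0,0,0,0,0]]]}}

```text
t: 12.65
ee_pos: [553.2, 35.8, 144.2]
orientation: [0.039, -3.139, -0.0]
ft_force: [-6.7, -0.5, 2.2]
width: 0.7
grasp_force: 2.9
```

>>> {"name": "servo_tool", "arguments": {"plan": [[[1,0.015,0.007,0,0,0,0],[1,0,0,0,0,0,0],[1,0,0,0,0,0,0]]]}}

```text
t: 12.9
ee_pos: [553.6, 36.1, 144.2]
orientation: [0.039, -3.138, -0.001]
ft_force: [-6.6, 0.1, 3.5]
width: 0.5
grasp_force: 3.1
```

>>> {"name": "servo_tool", "arguments": {"plan": [[[1,0.02,0.01,0,0,0,0],[1,0,0,0,0,0,0],[1,0,0,0,0,0,0]]]}}

```text
t: 13.15
ee_pos: [554.2, 36.6, 144.1]
orientation: [0.039, -3.138, -0.001]
ft_force: [-7.2, -0.2, 4.2]
width: 0.7
grasp_force: 3.2
```

```bash
python3 - <<'E'
from h import *
o=readout.get_obs();F,M=o['ft_force'],o['moment'];print(o['ee_pos'],F,M)
# line of action r0 + t*F relative to the reference point (mm)
r0=np.cross(F,M)/(F@F)*1e3
for z in(-95,-85,-75,-65): print(z,r0+F*(z-r0[2])/F[2])
print(r0, M@F/np.linalg.norm(F))
E
```

```text
[554.16026992  36.61108571 144.07497489] [-7.17681287 -0.19697802  4.18735723] [0.13596822 1.18125666 0.04655498]
-95 [-118.58775892   11.79272849  -95.        ]
-85 [-135.72700084   11.32231718  -85.        ]
-75 [-152.86624276   10.85190586  -75.        ]
-65 [-170.00548468   10.38149455  -65.        ]
[ -71.73648978   13.07862942 -122.33567176] -0.12194786681529125
```

>>> {"name": "servo_tool", "arguments": {"plan": [[[1,0.02,0.01,0.01,0,0,0],[1,0,0,0,0,0,0],[1,0,0,0,0,0,0]]]}}

```text
t: 13.4
ee_pos: [554.6, 37.1, 144.2]
orientation: [0.039, -3.137, -0.001]
ft_force: [-8.2, 1.3, 2.2]
width: 0.5
grasp_force: 3.3
```

>>> {"name": "servo_tool", "arguments": {"plan": [[[1,0.025,0.005,0,0,0,0],[1,0,0,0,0,0,0],[1,0,0,0,0,0,0]]]}}

```text
t: 13.65
ee_pos: [555.2, 37.4, 144.2]
orientation: [0.039, -3.136, -0.001]
ft_force: [-9.2, 1.7, 2.9]
width: 0.6
grasp_force: 4.1
```

>>> {"name": "servo_tool", "arguments": {"plan": [[[1,0.025,0.005,0,0,0,0],[1,0,0,0,0,0,0],[1,0,0,0,0,0,0]]]}}

```text
t: 13.9
ee_pos: [555.5, 37.6, 144.1]
orientation: [0.039, -3.134, -0.001]
ft_force: [-12.8, 1.1, 5.5]
width: 0.8
grasp_force: 5.2
```

>>> {"name": "servo_tool", "arguments": {"plan": [[[1,0.013,0.003,0,0,0,0],[1,0,0,0,0,0,0],[1,0,0,0,0,0,0]]]}}

```text
t: 14.15
ee_pos: [555.7, 37.7, 144.1]
orientation: [0.039, -3.134, -0.001]
ft_force: [-12.8, 2.2, 7.6]
width: 0.5
grasp_force: 5.8
```

>>> {"name": "servo_tool", "arguments": {"plan": [[[1,0.015,0.005,0.02,0,0,0],[1,0,0,0,0,0,0],[1,0,0,0,0,0,0],[1,0,0,0,0,0,0]]]}}

```text
t: 14.48
ee_pos: [555.8, 37.8, 144.3]
orientation: [0.039, -3.132, -0.001]
ft_force: [-12.6, 1.8, 1.8]
width: 0.2
grasp_force: 5.7
```

>>> {"name": "servo_tool", "arguments": {"plan": [[[1,0.02,0.005,0,0,0,0],[1,0,0,0,0,0,0],[1,0,0,0,0,0,0],[1,0,0,0,0,0,0]]]}}

```text
t: 14.82
ee_pos: [556.1, 38.0, 144.3]
orientation: [0.039, -3.131, -0.001]
ft_force: [-14.3, 1.1, 4.7]
width: 0.7
grasp_force: 6.6
```

>>> {"name": "servo_tool", "arguments": {"plan": [[[1,-0.1,-0.02,0,0,0,0],[1,-0.2,-0.05,0,0,0,0],[1,0,0,0,0,0,0],[1,0,0,0.3,0,0,0],[1,0,0,0.6,0,0,0]]]}}

```text
t: 15.23
ee_pos: [547.6, 34.7, 180.8]
orientation: [0.038, -3.138, -0.0]
ft_force: [-0.8, -0.1, -0.1]
width: 0.4
grasp_force: 0.0
```

>>> {"name": "servo_tool", "arguments": {"plan": [[[1,0,0,0.8,0,0,0],[1,0,0,0.9,0,0,0],[1,-0.6,0,0.7,0,0,0],[1,-0.9,0,0.3,0,0,0],[1,-0.9,0,0,0,0,0]]]}}

```text
t: 15.65
ee_pos: [454.1, 34.9, 293.9]
orientation: [-0.038, 3.132, 0.001]
ft_force: [0.2, 0.6, -0.6]
width: 0.3
grasp_force: 0.0
```

>>> {"name": "servo_tool", "arguments": {"plan": [[[1,0,0.9,0,0,0,0],[1,0,0.9,0,0,0,0],[1,0,0.9,0,0,0,0],[1,0,0.9,0,0,0,0],[1,0,0.9,0,0,0,0]]]}}

```text
t: 16.07
ee_pos: [452.8, 216.7, 291.4]
orientation: [-0.038, 3.138, 0.002]
ft_force: [0.7, 0.7, 0.3]
width: 0.3
grasp_force: 0.0
```

```bash
python3 - <<'E'
from h import *
o=readout.get_obs();print(o['ee_pos'],o['ft_force'])
s=vision.get_image('side')[:,:,::-1]; t=vision.get_image('top')[:,:,::-1]
cv2.imwrite('pics/c6.png',np.hstack([cv2.resize(s[120:240,265:375],None,fx=3.6,fy=3.6,interpolation=cv2.INTER_CUBIC),cv2.resize(t[130:250,240:350],None,fx=3.6,fy=3.6,interpolation=cv2.INTER_CUBIC)]))
E
```

```text
[452.84340478 216.72374326 291.42198514] [0.69999148 0.67200521 0.25886143]
```

View pics/c6.png

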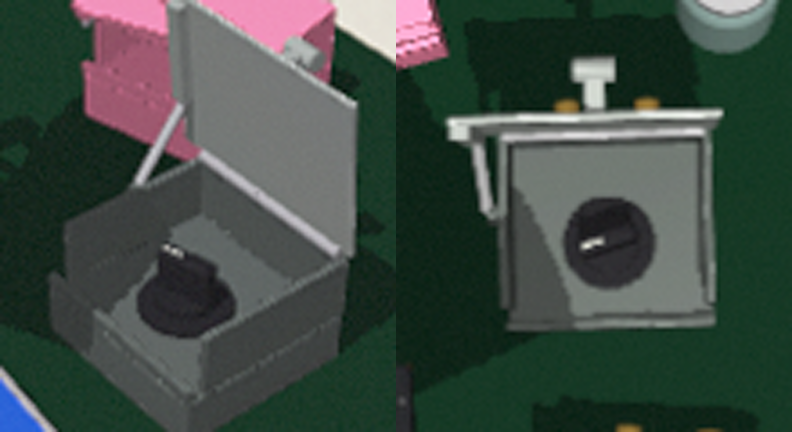

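The cover is propped on the stay (top view, stay at (485,180)), and the knob bar runs from the white mark (585,245) to (635,235), about 1.38 rad clockwise. Checking the knob's axis and so the torque that I applied.

```bash
python3 - <<'E'
from h import *
f=lambda p:(np.array(p,float)+.5)/3.6-.5+[240,130]
a=back('top',[f([213,243])],55)[0]; m,e=back('top',[f([184,247]),f([241,235])],87); print('disc',a,'bar',m,e,'mid',(m+e)/2)
d=m-e; print('theta',np.arctan2(d[1],-d[0])+.023)
ax=np.array([575.8,37.7])
for c in(a[:2],ax):
  for P,F in(((556.1,38),(14.3,-1.1)),((555.8,37.8),(12.6,-1.8)),((552.1,34.5),(3.5,2.))):
    p=np.array(P)+[10,13.5]-c; print(-(p[0]*F[1]-p[1]*F[0])/1e3)
E
```

```text
disc [574.75120028  35.4235394   55.        ] bar [569.69732939  54.3819817   87.        ] [577.46125637  14.35675924  87.        ] mid [573.57929288  34.36937047  87.        ]
theta 1.4021998617786902
0.22037706622746928
0.18393124301892577
0.06932001264319311
0.18667000000000006
0.15335999999999994
0.06344999999999985
```

```bash
python3 -c "
from workcell import close_job
print(close_job())"
```

```text
the job is handed in; nothing more can be done
None
```

I handed the job in at about 16 s of the 72 s allowed: the cover stands propped on its stay, the knob was turned to about 1.4 rad and held against its stop at roughly 0.2 N m in all, and the arm is clear; the verdict was not shown to me.

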